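Let the winch boom down onto its rest

ROBOT

A 6-joint arm with a two-finger parallel gripper is mounted at the origin on a cart in front of the work surface, level with it; the furniture and walls round the work are solid. World frame = base frame: x ahead of the robot, y to its left, z up, the work surface at z = 0. Lengths are in m, angles in rad, forces in N, time in s.
With the tool pointing down it reaches from about 0.25 to 0.775 m from the base axis. Payload 4 kg.
Tool frame: the origin (TCP) lies at the very end of the fingers, on their centre line; the grasp point (between the pads) lies 19 mm behind it; z points along the fingers, y is the line along which they close (so a half turn about z gives the same grasp; the last joint's range is limited). The gripper opens to 94 mm and grips with 3 to 60 N. Pads are 16 mm wide; open, the fingers measure 119 mm over their backs; the gripper's body (75 mm by 177 mm) begins 78 mm behind the grasp point.
Start: joints at [-1.305, 0.087, 1.371, -0, 1.684, -0.103], TCP at [0.198, -0.513, 0.206] pointing down, gripper open.
Joint ranges: [-3.1, 3.1], [-0.76, 2.03], [0.27, 2.55], [-1.08, 4.22], [0.17, 2.65], [-2.57, 2.57]. Speed limits (rad/s): [2.79, 2.79, 3.14, 3.14, 3.14, 3.14].

INTERFACE

Orientations are given as a rotation vector (axis times angle).
In Python, from plant import read_state, grab_frame, job_done, look_for, place_of gives the robot as it stands.
- The arm moves only by the tool step_arm, never from a script. Its argument "rows" is a list of rows, each an object with "slide": the shift along the tool's x, y, z in mm, a list of three; "turn": the turn about the tool's z in rad. In form: [{"slide": [x, y, z], "turn": turn}, ...]. A call has exactly 10 rows; each row is the pose to reach, as a shift and turn from the pose commanded when the call began, along the tool's axes at that moment; what a row does not reach only later rows make up. A row lasts 1/12 s, in which the tool goes at most 41.7 mm and 7.16 degrees, less where a joint would pass 70% of its speed; a pose out of reach is approached as far as the arm can. A call with a gripper value outside its range is refused whole. "claw" is the opening in per cent of the stroke, from 0 (shut) to 100 (fully open), set as the call begins (left out, the last holds). The fingers move at their own pace and stop on an object; "squeeze" is the grip in N (left out, the last holds). Time passes only in rows, so rows that repeat a pose let the fingers close, or fill a call up. It gives the time, the measured TCP pose, the force, the opening and the grip force at its end, in the units of the state.
- read_state(): the state, without advancing time (a new reading comes with each control period).
- grab_frame(name): name is "scene" or "top" or "wrist"; returns a dict with "color" (480x640x3 uint8, blue, green, red), "camera_matrix" (3x3 intrinsics, pixels), "xyz" and "orientation" of the camera in the world. Camera axes: x right, y down, z forward; pixel columns grow to the right and rows downward; lengths in m; the calibration is good to about 2 mm. A picture is of the moment at which its call begins. There is no depth.
- job_done(): hands the job in; it is judged then, once.
Trained networks look in a picture, given as the dict that the camera call returned (one of the last four; its "shot" number tells which), for a name from the list of things; names that differ only in an ending like _2 or _b are one class to them, and where a whole thing is asked for, a point or a joint stands for the part that bears it (a point fixed in the world has none). Each returns a list of dicts, best first, with "confidence" (0 to 1); they miss things now and then, are a little off and sometimes report something else, mostly with a low value. They report only what shows in the picture. A call takes as long as a camera call.
- look_for(picture, target): "position" ([x, y, z] in m, in world coordinates, good to about 4 mm: the middle of the surface that is visible of it).
- place_of(picture, target): "position" ([x, y, z] in m, in world coordinates, good to about 4 mm: a listed point, or the origin of a listed thing).
The state is a dict: "t": time; "q": joint angles; "qvel": joint speeds; "joint_torque": joint torques, N m; "eef_pos": TCP position; "eef_rot": TCP orientation; "contact_force": force on the tool from outside, world axes, zero at the start; "torque": the same for the moment, N m; "width": finger opening in m; "grip_force": force on a finger pad.
Only numpy, scipy, OpenCV 4.12 (cv2) and the standard library are available. Lean on these libraries where they do the work, as an engineer would, in place of code of your own. Each camera call takes 0.05 s, during which the arm holds its last target. There are 200 camera calls.

TASK

The boom of the small bench hand winch is held up by its ratchet. Throw the pawl over clear of the wheel, crank the drum backward until the boom bears firmly but gently on the rest screw, then throw the pawl back down onto the ratchet wheel and leave the winch like that. Never crank the wheel hard against the engaged pawl, and do not disturb the things lying round the winch.

Things in the scene. Friction and masses are not known exactly. Their poses are not given: they have to be found in the camera images.
- winch: Grey hand winch bolted to the bench. Origin: underside of its base plate (260 x 130 x 10 mm, x -95 to +165 mm), below the drum shaft. Its +x: the side where the boom comes down; +y: crank side; z up. Two 6 mm cheek plates at y -48 and +48 mm (116 mm high; the pawl's bracket, on the -y one at x +20 to +66 mm, 164 mm) carry the shaft, along y. The ratchet wheel and pawl are on the -y side.
- drum_axis (a point): Middle of the drum shaft: x 0, y 0, z 100 mm in the winch's frame. Axes as the winch's.
- drum (a joint): Turn of drum, wheel, crank and boom (one rigid part) about the shaft. Grows as it turns BACKWARD (its top towards the winch's +x, boom down). At 0 the boom points 65 deg above level to +x, the crank 65 deg from straight up to -x; at 1.134 boom level, crank straight up. The pawl when down blocks backward turning within 0.42 rad. A drag of about 0.8 N m holds it where left. Range -0.35..1.5.
- crank_grip: Origin: centre of the crank's grip: a black free-spinning round sleeve 23 mm thick, 70 mm long, lying along the winch's y from y +63 to +133 mm (centre +98 mm). It circles the drum axis at 85 mm radius. Against the drag alone it takes some 6 to 10 N to move; any rise beyond that is the boom pressing on the rest or the wheel on the pawl.
- boom: Grey bar 150 x 14 x 20 mm on the drum, at y 0, reaching along its own +x from the shaft (its origin lies on the shaft axis). A steel pad (36 x 24 mm, face 16 mm under the bar's centre line, centre 127 mm out) lies under its end and comes down on the rest screw.
- rest_post: Steel post 32 mm across at x +125, y 0 mm of the winch; origin at its foot, 10 mm over the bench. It carries a round-headed screw 22 mm across whose height is set by hand and not reported: its top is 60 to 85 mm over the bench, so the boom meets it somewhere between drum 1.12 and 1.34; feel for it. Hard steel: the force rises some 20 N within about 1 mm.
- pawl_arm: Dark steel pawl, about 60 mm long, 12 mm wide, with its nose on the ratchet wheel; origin on its pivot, turns with joint pawl.
- ratchet_wheel: Steel saw-toothed wheel on the drum, 90 mm across, 10 mm thick, 15 teeth 9 mm deep; origin on the shaft axis at the winch's y 0 (the wheel itself lies at y -30 mm).
- pawl_axis (a point): Pivot of the pawl: x +48, y -30, z +152 mm in the winch's frame. Axes as the winch's.
- pawl (a joint): Angle of the pawl about its pivot (the winch's y). 0 to 0.2: lying down on the wheel by its own weight (0 = nose at the bottom of a gap). Grows as the nose is lifted and swung over to +x; it balances near 1.5; past that it falls over by itself and lies thrown clear at its stop, 2.5.
- pawl_handle (a point): Centre of the pawl's handle pin: round bar 10 mm thick (13 mm ball at its end) along the winch's y, free from y -51 to -112 mm (this point: y -80 mm), 45.4 mm from the pivot. With the pawl at 0 it is 45 mm towards -x of the pivot and 6 mm above it; it turns with the pawl over the top to the +x side.
- grease_tin: Bystander: blue and white tin 69 x 69 x 44 mm, on the bench. Origin: underside centre.
- tape_measure: Bystander: yellow tape measure 60 x 77 x 35 mm, on the bench. Origin: underside centre.
- screwdriver_b: Bystander: screwdriver with a yellow handle, 25 x 160 x 25 mm, lying along the winch's y. Origin: underside centre.

How it is judged:
By the outcome, as a careful person would: the job done as asked, in the order asked, and still so for the second after the job is handed in, with the robot touching nothing.
It also fails if it takes over 72 s, if anything falls off the work surface, if the arm or the gripper's body presses on something with over 40 N, if the wrist force passes 120 N, or if a joint passes its speed limit or range.

## Working session

There is one attempt and no reset: what is moved stays moved. The work goes in short steps, Python scripts to look and compute and a tool call to move; the robot and the scene stay as the last step left them, time stands still between calls to the robot, and variables do not carry over. Pictures are saved under pics/ and viewed, at most 10 in all, crops included, and the job is handed in when it is done.

Besides the shell and the picture viewer there is one more tool, called after "Call:" as name(argument=value, ...) on one line, values as JSON. step_arm: Moves the arm, as the interface text tells. Its arguments: {"type":"object","properties":{"rows":{"type":"array","items":{"type":"object","properties":{"slide":{"type":"array","items":{"type":"number"}},"turn":{"type":"number"}}}},"claw":{"type":"number"},"squeeze":{"type":"number"}},"required":["rows"]}

```bash
mkdir -p pics; ls; python3 - <<'E'
from plant import *
import cv2
s=read_state(); print({k:s[k] for k in('t','eef_pos','eef_rot','contact_force','width')})
for n in("scene","top"):
    p=grab_frame(n); cv2.imwrite(f"pics/{n}0.png",p["color"]); print(n,p["xyz"],p["orientation"])
    for t in("winch","drum_axis","crank_grip","boom","rest_post","pawl_arm","pawl_axis","pawl_handle","grease_tin","tape_measure","screwdriver_b"):
        r=place_of(p,t); print(t,[( [round(float(v),3) for v in x["position"]],round(x["confidence"],2)) for x in r[:2]])
E
```

```text
pics
{'t': 0.0, 'eef_pos': array([ 0.19811192, -0.51250118,  0.20432475]), 'eef_rot': array([-3.08621122e+00, -5.75639752e-01,  2.78970234e-04]), 'contact_force': array([ 0.7021979 , -0.4688885 ,  0.38434368]), 'width': 0.09385263341715513}
scene [0.04554263 0.93581664 0.75032083] [-0.71947087  2.4159811  -1.40117736]
winch [([0.581, 0.027, -0.002], 0.8)]
drum_axis [([0.585, 0.029, 0.102], 0.93)]
crank_grip [([0.521, 0.138, 0.116], 0.72), ([0.652, -0.212, -0.003], 0.3)]
boom [([0.587, 0.028, 0.097], 0.8)]
rest_post [([0.705, 0.001, 0.006], 0.65)]
pawl_arm [([0.625, -0.006, 0.153], 0.53)]
pawl_axis [([0.626, -0.011, 0.15], 0.75)]
pawl_handle [([0.573, -0.049, 0.162], 0.6)]
grease_tin [([0.75, 0.272, -0.001], 0.76)]
tape_measure [([0.653, -0.215, -0.002], 0.73), ([0.58, 0.028, 0.101], 0.19)]
screwdriver_b [([0.475, -0.193, 0.0], 0.63)]
top [0.44824279 0.01371519 1.08064098] [-2.17976326  2.12481717 -0.14444952]
winch [([0.583, 0.027, 0.002], 0.6)]
drum_axis [([0.585, 0.027, 0.101], 0.64), ([0.579, 0.031, 0.097], 0.24)]
crank_grip [([0.521, 0.143, 0.12], 0.73)]
boom [([0.58, 0.029, 0.101], 0.85)]
rest_post [([0.468, -0.193, -0.002], 0.71), ([0.706, 0.004, 0.009], 0.45)]
pawl_arm []
pawl_axis [([0.623, -0.014, 0.154], 0.97)]
pawl_handle [([0.572, -0.051, 0.164], 0.9)]
grease_tin [([0.751, 0.275, 0.002], 0.85)]
tape_measure [([0.65, -0.209, -0.002], 0.79), ([0.586, 0.025, 0.002], 0.58)]
screwdriver_b [([0.473, -0.194, -0.001], 0.63)]
```

View pics/scene0.png

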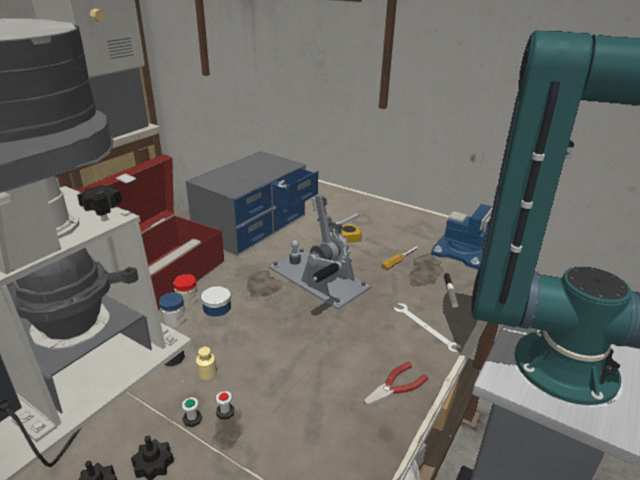

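View pics/top0.png

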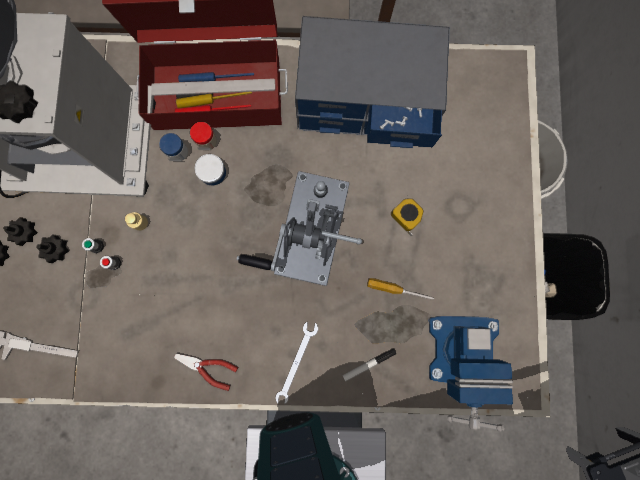

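Winch is in the middle of the top picture (drum at about 310,237), with +x pointing away from the robot. The crank sleeve is at (255,262), the pawl pin at (345,238), and the rest screw at (320,188). The networks agree with this.

```bash
cat > h.py <<'E'
from plant import *
import numpy as np
from scipy.optimize import least_squares
from scipy.spatial.transform import Rotation as R
FIX={"winch":(0,0,0),"drum_axis":(0,0,100),"rest_post":(125,0,10),"pawl_axis":(48,-30,152),"boom":(0,0,100)}
def fit(obs):
    f=lambda p:np.ravel([(R.from_euler('z',p[3]).apply(np.array(FIX[n])/1e3)+p[:3]-o)*w for n,o,w in obs])
    return least_squares(f,[.583,.027,0,-.2],loss='soft_l1',f_scale=.005).x
def collect(cams=("scene","top"),n=1):
    obs=[]; oth={}
    for c in cams*n:
        p=grab_frame(c)
        for t in list(FIX)+["crank_grip","pawl_handle"]:
            r=place_of(p,t)
            if r and r[0]["confidence"]>.5:
                if t in FIX: obs.append((t,np.array(r[0]["position"]),r[0]["confidence"]))
                else: oth.setdefault(t,[]).append(r[0]["position"])
    return obs,oth
def toW(P,x): return R.from_euler('z',-P[3]).apply(np.array(x)-P[:3])*1e3
def where(P):
    s=read_state(); Rt=R.from_rotvec(s["eef_rot"]); z=Rt.as_matrix()[:,2]
    g=toW(P,np.array(s["eef_pos"])-.019*z)
    y=Rt.as_matrix()[:,1]; return g,np.arctan2(y[1],y[0])-P[3],s,Rt
def goal(P,w):
    g,a,s,Rt=where(P); d=R.from_euler('z',P[3]).apply(np.array(w)-g)
    print("grasp pt winch",g.round(1),"slide",Rt.inv().apply(d).round(1),"turn",round(a,3),"F winch",R.from_euler('z',-P[3]).apply(s["contact_force"]).round(1),"t",s["t"])
E
python3 - <<'E'
from h import *
obs,oth=collect(n=3); P=fit(obs); np.save("P.npy",P); print(P)
for n,o,w in obs: print(n,(toW(P,o)-np.array(FIX[n])).round(0),end=' ')
for k,v in oth.items(): print(k,toW(P,np.array(v)).round(1))
goal(P,(-46,-95,240))
E
```

```text
[ 0.58400434  0.02814071 -0.00099261 -0.20153327]
winch [-2.  1. -3.] drum_axis [3. 2. 2.] rest_post [ 2. -1. -2.] pawl_axis [ 3. -4. -1.] boom [ 2.  0. -3.] winch [2. 1. 1.] drum_axis [-4. -2.  2.] pawl_axis [-0. -4.  3.] boom [-5.  1.  2.] winch [ 0.  0. -4.] drum_axis [-0.  1.  0.] rest_post [ 1.  1. -2.] pawl_axis [ 4. -1. -1.] boom [-0.  2. -3.] winch [1. 0. 1.] drum_axis [-1. -2.  4.] rest_post [-1.  1. -2.] pawl_axis [ 2. -2.  1.] boom [-5. -2.  1.] winch [ 1.  1. -5.] drum_axis [3. 4. 1.] rest_post [-3.  1. -1.] pawl_axis [1. 2. 1.] boom [ 4.  3. -4.] winch [ 0. -1.  4.] drum_axis [ 1. -2.  3.] rest_post [-1. -0.  1.] pawl_axis [-1. -3. -3.] boom [-5.  0.  1.] crank_grip [[ -2.5  -1.3  -6.1]
 [-81.7  96.3 120.2]
 [-85.8  96.5 120.7]
 [-84.2  98.3 120.3]
 [-82.   92.9 123. ]
 [-80.9  99.2 120. ]]
pawl_handle [[  4.4 -80.5 162.6]
 [-85.1  92.6 121.3]
 [  3.5 -75.9 163.9]
 [  5.7 -79.3 165.6]
 [  2.3 -78.7 166.7]]
grasp pt winch [-269.6 -607.4  225.5] slide [ 464.9 -310.6  -14.5] turn -1.0 F winch [-0.  -0.5  0.4] t 3.6
```

```bash
python3 -c "
from h import *
P=np.load('P.npy'); goal(P,(4,-93,250))"
```

```text
grasp pt winch [-269.6 -607.4  225.5] slide [ 508.  -285.3  -24.5] turn -1.0 F winch [-0.  -0.5  0.4] t 3.6
```

Call:
step_arm(rows=[{"slide":[20,-11,-30],"turn":-0.1},{"slide":[52,-29,-50],"turn":-0.2},{"slide":[85,-48,-60],"turn":-0.3},{"slide":[119,-67,-60],"turn":-0.42},{"slide":[153,-86,-60],"turn":-0.54},{"slide":[187,-105,-60],"turn":-0.66},{"slide":[221,-124,-60],"turn":-0.78},{"slide":[255,-143,-60],"turn":-0.9},{"slide":[289,-162,-60],"turn":-1.0},{"slide":[323,-181,-60],"turn":-1.0}], claw=60, squeeze=8)

```text
t: 4.43
eef_pos: [0.4352, -0.226, 0.2658]
eef_rot: [2.43, 1.99, 0.0]
contact_force: [0.7, 0.7, -0.2]
width: 0.0566
grip_force: 0.0
```

```bash
python3 -c "
from h import *
P=np.load('P.npy'); goal(P,(4,-93,250))"
```

```text
grasp pt winch [ -94.9 -278.8  285.8] slide [185.6  99.5  35.7] turn 0.003 F winch [ 0.5  0.8 -0.2] t 4.4333
```

Call:
step_arm(rows=[{"slide":[35,19,0],"turn":0},{"slide":[70,38,0],"turn":0},{"slide":[105,57,0],"turn":0},{"slide":[140,75,5],"turn":0},{"slide":[168,90,15],"turn":0},{"slide":[182,98,30],"turn":0},{"slide":[182,98,50],"turn":0},{"slide":[182,98,60],"turn":0},{"slide":[182,98,60],"turn":0},{"slide":[182,98,60],"turn":0}])

```text
t: 5.27
eef_pos: [0.5663, -0.0695, 0.2052]
eef_rot: [-2.434, -1.985, 0.001]
contact_force: [0.2, 0.2, 0.2]
width: 0.0565
grip_force: 0.0
```

```bash
python3 -c "
from h import *
import cv2
P=np.load('P.npy'); goal(P,(4,-93,163))
p=grab_frame('wrist'); cv2.imwrite('pics/w1.png',p['color'])
for n in ('pawl_handle','pawl_axis'):
  for r in place_of(p,n)[:2]: print(n,toW(P,r['position']).round(1),r['confidence'])
"
```

```text
grasp pt winch [  2.2 -99.2 225.1] slide [ 6.2  1.8 62.1] turn -0.001 F winch [0.1 0.2 0.2] t 5.2667
pawl_handle [  3.3 -76.4 167. ] 0.87
pawl_axis [ 49.6 -32.4 154. ] 0.71
```

View pics/w1.png

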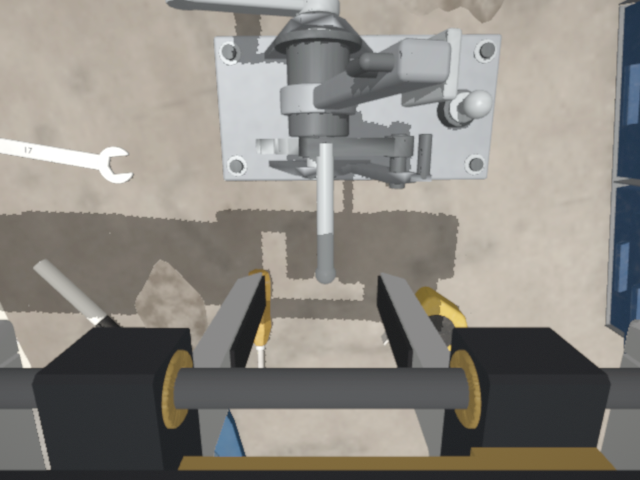

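```bash
python3 -c "
from h import *
P=np.load('P.npy'); goal(P,(4,-90,164)); p=grab_frame('wrist'); print(toW(P,p['xyz']))"
```

```text
grasp pt winch [  3.2 -99.5 227.3] slide [ 9.5  0.6 63.3] turn -0.002 F winch [ 0.1 -0.1  0.3] t 5.4167
[  2.09708132 -27.55735023 388.02095445]
```

Call:
step_arm(rows=[{"slide":[6,1,10],"turn":0},{"slide":[7,1,22],"turn":0},{"slide":[7,1,34],"turn":0},{"slide":[7,1,46],"turn":0},{"slide":[7,1,55],"turn":0},{"slide":[7,1,61],"turn":0},{"slide":[7,1,63],"turn":0},{"slide":[7,1,63],"turn":0},{"slide":[7,1,63],"turn":0},{"slide":[7,1,63],"turn":0}])

```text
t: 6.3
eef_pos: [0.5697, -0.0626, 0.1433]
eef_rot: [2.433, 1.985, 0.002]
contact_force: [-0.1, 0.6, 0.2]
width: 0.0563
grip_force: 0.0
```

Call:
step_arm(rows=[{"slide":[0,0,0],"turn":0},{"slide":[0,0,0],"turn":0},{"slide":[0,0,0],"turn":0},{"slide":[0,0,0],"turn":0},{"slide":[0,0,0],"turn":0},{"slide":[0,0,0],"turn":0},{"slide":[0,0,0],"turn":0},{"slide":[0,0,0],"turn":0},{"slide":[0,0,0],"turn":0},{"slide":[0,0,0],"turn":0}], claw=0, squeeze=10)

```text
t: 7.13
eef_pos: [0.5701, -0.0626, 0.1426]
eef_rot: [2.433, 1.985, 0.002]
contact_force: [3.2, -0.0, -1.2]
width: 0.0098
grip_force: 10.0
```

```bash
python3 -c "
from h import *
P=np.load('P.npy'); goal(P,(4,-90,164))
# arc offsets of handle from pawl 0.13 on
a0=np.deg2rad(172.4)-.13
for p in np.arange(.13,2.5,.118):
  a=np.deg2rad(172.4)-p; print(round(p,2),(45.4*np.array([np.cos(a)-np.cos(a0),-(np.sin(a)-np.sin(a0))])).round(1))"
```

```text
grasp pt winch [  4.5 -91.7 162.6] slide [ 1.7 -0.5 -1.4] turn -0.0 F winch [ 3.2  0.6 -1.2] t 7.1333
0.13 [ 0. -0.]
0.25 [ 1.7 -5.1]
0.37 [ 4.  -9.9]
0.48 [  6.8 -14.5]
0.6 [ 10.2 -18.6]
0.72 [ 14.  -22.4]
0.84 [ 18.2 -25.7]
0.96 [ 22.8 -28.4]
1.07 [ 27.7 -30.6]
1.19 [ 32.8 -32.2]
1.31 [ 38.  -33.2]
1.43 [ 43.4 -33.6]
1.55 [ 48.7 -33.3]
1.66 [ 54.  -32.5]
1.78 [ 59.1 -31. ]
1.9 [ 64.1 -28.9]
2.02 [ 68.7 -26.2]
2.14 [ 73. -23.]
2.25 [ 76.9 -19.3]
2.37 [ 80.3 -15.2]
2.49 [ 83.3 -10.7]
```

Call:
step_arm(rows=[{"slide":[0,1.7,-5.1],"turn":0},{"slide":[0,4,-9.9],"turn":0},{"slide":[0,6.8,-14.5],"turn":0},{"slide":[0,10.2,-18.6],"turn":0},{"slide":[0,14,-22.4],"turn":0},{"slide":[0,18.2,-25.7],"turn":0},{"slide":[0,22.8,-28.4],"turn":0},{"slide":[0,27.7,-30.6],"turn":0},{"slide":[0,32.8,-32.2],"turn":0},{"slide":[0,38,-33.2],"turn":0}])

```text
t: 7.97
eef_pos: [0.6072, -0.0703, 0.1775]
eef_rot: [2.433, 1.985, 0.002]
contact_force: [-2.4, 0.7, 2.5]
width: 0.0097
grip_force: 10.0
```

```bash
python3 -c "
from h import *
P=np.load('P.npy'); goal(P,(47,-90,197.4))"
```

```text
grasp pt winch [ 42.4 -91.8 197.4] slide [1.8 4.6 0.1] turn -0.0 F winch [-2.5  0.2  2.5] t 7.9667
```

Call:
step_arm(rows=[{"slide":[0,5.4,-0.4],"turn":0},{"slide":[0,10.7,-0.1],"turn":0},{"slide":[0,16,0.7],"turn":0},{"slide":[0,21.1,2.2],"turn":0},{"slide":[0,26.1,4.3],"turn":0},{"slide":[0,30.7,7],"turn":0},{"slide":[0,35,10.2],"turn":0},{"slide":[0,38.9,13.9],"turn":0},{"slide":[0,42.3,18],"turn":0},{"slide":[0,43.5,20],"turn":0}])

```text
t: 8.8
eef_pos: [0.6497, -0.079, 0.1546]
eef_rot: [2.434, 1.986, 0.0]
contact_force: [0.5, 0.5, 1.1]
width: 0.0097
grip_force: 10.0
```

```bash
python3 -c "
from h import *
P=np.load('P.npy'); goal(P,(87,-90,175))"
```

```text
grasp pt winch [ 85.8 -91.8 174.6] slide [ 1.8  1.2 -0.4] turn -0.001 F winch [0.3 0.6 1.1] t 8.8
```

Call:
step_arm(rows=[{"slide":[0,0,0],"turn":0},{"slide":[0,0,0],"turn":0},{"slide":[0,0,0],"turn":0},{"slide":[0,0,0],"turn":0},{"slide":[0,0,0],"turn":0},{"slide":[0,0,0],"turn":0},{"slide":[0,0,-15],"turn":0},{"slide":[0,0,-40],"turn":0},{"slide":[0,0,-70],"turn":0},{"slide":[0,0,-100],"turn":0}], claw=60)

```text
t: 9.63
eef_pos: [0.6485, -0.0787, 0.2561]
eef_rot: [-2.433, -1.985, 0.002]
contact_force: [0.5, 0.2, -0.1]
width: 0.057
grip_force: 0.0
```

```bash
python3 -c "
from h import *
P=np.load('P.npy'); goal(P,(-83,98,310))
p=grab_frame('wrist')
for n in ('pawl_handle','pawl_axis'):
  for r in place_of(p,n)[:2]: print(n,toW(P,r['position']).round(1),r['confidence'])"
```

```text
grasp pt winch [ 84.6 -91.8 276.1] slide [ 189.7 -167.7  -33.6] turn -0.0 F winch [ 0.5  0.3 -0.1] t 9.6333
pawl_handle [ 88.6 -78.4 175.4] 0.77
pawl_axis [ 48.8 -32.2 154.1] 0.96
```

Call:
step_arm(rows=[{"slide":[0,-10,-25],"turn":0},{"slide":[22,-28,-34],"turn":0},{"slide":[50,-50,-34],"turn":0},{"slide":[78,-75,-34],"turn":0},{"slide":[106,-100,-34],"turn":0},{"slide":[134,-125,-34],"turn":0},{"slide":[162,-150,-34],"turn":0},{"slide":[185,-165,-34],"turn":0},{"slide":[190,-168,-10],"turn":0},{"slide":[190,-168,25],"turn":0}])

```text
t: 10.62
eef_pos: [0.523, 0.1436, 0.2328]
eef_rot: [2.428, 1.989, 0.01]
contact_force: [0.5, 1.2, -0.5]
width: 0.0564
grip_force: 0.0
```

Call:
step_arm(rows=[{"slide":[0,0,20],"turn":0},{"slide":[0,0,35],"turn":0},{"slide":[0,0,50],"turn":0},{"slide":[0,0,60],"turn":0},{"slide":[0,0,65],"turn":0},{"slide":[0,0,65],"turn":0},{"slide":[0,0,65],"turn":0},{"slide":[0,0,65],"turn":0},{"slide":[0,0,65],"turn":0},{"slide":[0,0,65],"turn":0}])

```text
t: 11.45
eef_pos: [0.5232, 0.1411, 0.1667]
eef_rot: [2.433, 1.985, 0.003]
contact_force: [-0.2, -0.4, 0.1]
width: 0.0563
grip_force: 0.0
```

```bash
python3 -c "
from h import *
import cv2
P=np.load('P.npy'); goal(P,(-83,98,120))
p=grab_frame('wrist'); cv2.imwrite('pics/w2.png',p['color'])
for n in ('crank_grip','drum_axis'):
  for r in place_of(p,n)[:2]: print(n,toW(P,r['position']).round(1),r['confidence'])"
```

```text
grasp pt winch [-82.3  98.5 186.7] slide [-0.5 -0.9 66.7] turn -0.001 F winch [-0.1 -0.5  0.1] t 11.45
crank_grip [-82.1  95.7 120.9] 0.89
```

View pics/w2.png

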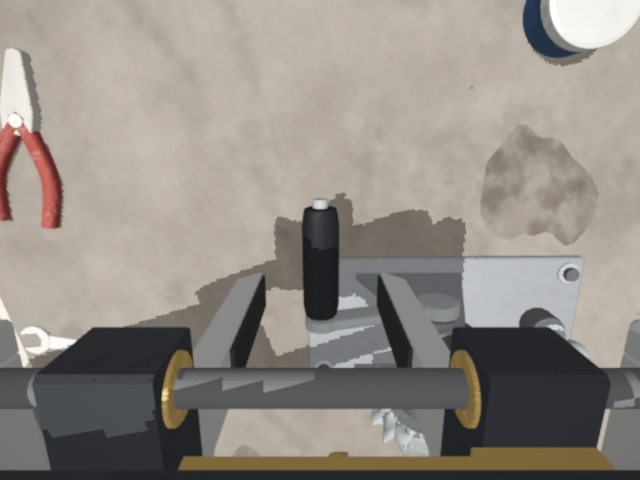

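Call:
step_arm(rows=[{"slide":[0,0,15],"turn":0},{"slide":[0,0,30],"turn":0},{"slide":[0,0,45],"turn":0},{"slide":[0,0,56],"turn":0},{"slide":[0,0,63],"turn":0},{"slide":[0,0,66],"turn":0},{"slide":[0,0,66],"turn":0},{"slide":[0,0,66],"turn":0},{"slide":[0,0,66],"turn":0},{"slide":[0,0,66],"turn":0}])

```text
t: 12.43
eef_pos: [0.5232, 0.1411, 0.1007]
eef_rot: [2.433, 1.986, 0.003]
contact_force: [-0.7, -0.8, -0.8]
width: 0.0564
grip_force: 0.0
```

Call:
step_arm(rows=[{"slide":[0,0,0],"turn":0},{"slide":[0,0,0],"turn":0},{"slide":[0,0,0],"turn":0},{"slide":[0,0,0],"turn":0},{"slide":[0,0,0],"turn":0},{"slide":[0,0,0],"turn":0},{"slide":[0,0,0],"turn":0},{"slide":[0,0,0],"turn":0},{"slide":[0,0,0],"turn":0},{"slide":[0,0,0],"turn":0}], claw=0, squeeze=35)

```text
t: 13.27
eef_pos: [0.5228, 0.141, 0.0997]
eef_rot: [2.434, 1.986, 0.0]
contact_force: [1.0, 0.2, -1.0]
width: 0.0223
grip_force: 35.0
```

```bash
python3 -c "
from h import *
P=np.load('P.npy'); goal(P,(-83,98,120))
g=where(P)[0]; x,z=g[0],g[2]-100; th=np.arctan2(z,x); r=85
print('drum est',np.deg2rad(65)-(np.arctan2(-x,z)), np.hypot(x,z))
d0=np.deg2rad(65)-(np.arctan2(-x,z)); f=lambda d: r*np.array([np.sin(d-1.134),np.cos(d-1.134)])
for d in np.arange(d0,1.4,.08): print(round(d,2),((f(d)-f(d0))*[1,-1]).round(1))"
```

```text
grasp pt winch [-82.6  98.3 119.7] slide [-0.3 -0.4 -0.3] turn -0.0 F winch [ 0.9  0.4 -1. ] t 13.2667
drum est -0.20253263284934864 84.87233594195358
-0.2 [ 0. -0.]
-0.12 [ 1.8 -6.5]
-0.04 [  4.2 -12.9]
0.04 [  7.1 -19.1]
0.12 [ 10.4 -25. ]
0.2 [ 14.2 -30.6]
0.28 [ 18.5 -35.9]
0.36 [ 23.1 -40.9]
0.44 [ 28.1 -45.5]
0.52 [ 33.5 -49.6]
0.6 [ 39.2 -53.3]
0.68 [ 45.2 -56.6]
0.76 [ 51.4 -59.3]
0.84 [ 57.8 -61.6]
0.92 [ 64.4 -63.3]
1.0 [ 71.1 -64.5]
1.08 [ 77.9 -65.1]
1.16 [ 84.7 -65.2]
1.24 [ 91.5 -64.8]
1.32 [ 98.2 -63.8]
1.4 [104.8 -62.3]
```

Radius and angle agree with the drum near -0.20. Cranking the first part.

Call:
step_arm(rows=[{"slide":[0,1.8,-6.5],"turn":0},{"slide":[0,4.2,-12.9],"turn":0},{"slide":[0,7.1,-19.1],"turn":0},{"slide":[0,10.4,-25],"turn":0},{"slide":[0,14.2,-30.6],"turn":0},{"slide":[0,18.5,-35.9],"turn":0},{"slide":[0,23.1,-40.9],"turn":0},{"slide":[0,28.1,-45.5],"turn":0},{"slide":[0,33.5,-49.6],"turn":0},{"slide":[0,39.2,-53.3],"turn":0}])

```text
t: 14.1
eef_pos: [0.5599, 0.1334, 0.1509]
eef_rot: [-2.431, -1.984, 0.006]
contact_force: [3.5, 3.8, -20.4]
width: 0.0221
grip_force: 35.0
```

```bash
python3 -c "
from h import *
P=np.load('P.npy'); goal(P,(-43.4,98,173)); g=where(P)[0]; print(1.134+np.arctan2(g[0],g[2]-100),np.hypot(g[0],g[2]-100))"
```

```text
grasp pt winch [-44.6  98.3 170.9] slide [-0.4  1.2 -2.1] turn -0.0 F winch [  2.6   4.4 -20.4] t 14.1
0.5727460639405497 83.76069304658769
```

Call:
step_arm(rows=[{"slide":[0,3,1],"turn":0},{"slide":[0,8.5,-1.8],"turn":0},{"slide":[0,14,-4],"turn":0},{"slide":[0,19.7,-5.8],"turn":0},{"slide":[0,25.5,-7.2],"turn":0},{"slide":[0,29,-8],"turn":0},{"slide":[0,31.3,-8.2],"turn":0},{"slide":[0,32.5,-8.4],"turn":0},{"slide":[0,33.7,-8.5],"turn":0},{"slide":[0,34.7,-8.6],"turn":0}])

```text
t: 14.93
eef_pos: [0.5932, 0.1269, 0.1624]
eef_rot: [-2.431, -1.985, 0.004]
contact_force: [-5.8, 3.3, -9.5]
width: 0.0224
grip_force: 35.0
```

```bash
python3 -c "
from h import *
P=np.load('P.npy'); goal(P,(-8.7,98,181.6)); g=where(P)[0]; print(1.134+np.arctan2(g[0]+.7,g[2]-97))"
```

```text
grasp pt winch [-10.7  98.6 182.4] slide [-0.6  2.   0.8] turn 0.0 F winch [-6.3  2.  -9.5] t 14.9333
1.0174679046362785
```

Call:
step_arm(rows=[{"slide":[0,0.5,0.5],"turn":0},{"slide":[0,1.5,0.5],"turn":0},{"slide":[0,2.5,0.5],"turn":0},{"slide":[0,3.5,0.5],"turn":0},{"slide":[0,4.5,0.5],"turn":0},{"slide":[0,5.2,0.5],"turn":0},{"slide":[0,5.8,0.5],"turn":0},{"slide":[0,6.2,0.5],"turn":0},{"slide":[0,6.6,0.5],"turn":0},{"slide":[0,7,0.5],"turn":0}])

```text
t: 15.77
eef_pos: [0.6001, 0.1255, 0.163]
eef_rot: [-2.431, -1.985, 0.003]
contact_force: [-6.0, 4.2, -6.1]
width: 0.0221
grip_force: 35.0
```

Call:
step_arm(rows=[{"slide":[0,0.2,0],"turn":0},{"slide":[0,0.4,0],"turn":0},{"slide":[0,0.6,0],"turn":0},{"slide":[0,0.8,0],"turn":0},{"slide":[0,1,0],"turn":0},{"slide":[0,1.2,0],"turn":0},{"slide":[0,1.4,0],"turn":0},{"slide":[0,1.6,0],"turn":0},{"slide":[0,1.8,0],"turn":0},{"slide":[0,2,0],"turn":0}])

```text
t: 16.6
eef_pos: [0.602, 0.1251, 0.163]
eef_rot: [-2.431, -1.985, 0.003]
contact_force: [-6.6, 3.0, -6.5]
width: 0.0221
grip_force: 35.0
```

```bash
python3 -c "
from h import *
P=np.load('P.npy'); goal(P,(-8.7,98,181.6)); g=where(P)[0]; print(1.134+np.arctan2(g[0]+.7,g[2]-97))"
```

```text
grasp pt winch [ -1.7  98.6 183. ] slide [-0.6 -7.   1.4] turn 0.0 F winch [-7.1  1.6 -6.5] t 16.6
1.1225882008339338
```

Call:
step_arm(rows=[{"slide":[0,0.2,0],"turn":0},{"slide":[0,0.5,0],"turn":0},{"slide":[0,0.8,0],"turn":0},{"slide":[0,1.1,0],"turn":0},{"slide":[0,1.4,0],"turn":0},{"slide":[0,1.6,0],"turn":0},{"slide":[0,1.8,0],"turn":0},{"slide":[0,2,0],"turn":0},{"slide":[0,2.2,0],"turn":0},{"slide":[0,2.4,0],"turn":0}])

```text
t: 17.43
eef_pos: [0.6043, 0.1247, 0.163]
eef_rot: [-2.431, -1.985, 0.003]
contact_force: [-7.0, 2.9, -5.2]
width: 0.022
grip_force: 35.0
```

Call:
step_arm(rows=[{"slide":[0,0.2,0],"turn":0},{"slide":[0,0.5,0],"turn":0},{"slide":[0,0.8,0],"turn":0},{"slide":[0,1.1,0],"turn":0},{"slide":[0,1.4,0],"turn":0},{"slide":[0,1.6,0],"turn":0},{"slide":[0,1.8,0],"turn":0},{"slide":[0,2,0],"turn":0},{"slide":[0,2.2,0],"turn":0},{"slide":[0,2.4,0],"turn":0}])

```text
t: 18.27
eef_pos: [0.6064, 0.1243, 0.1629]
eef_rot: [-2.431, -1.985, 0.004]
contact_force: [-8.4, 2.9, -5.7]
width: 0.0219
grip_force: 35.0
```

Call:
step_arm(rows=[{"slide":[0,0.2,0],"turn":0},{"slide":[0,0.4,0],"turn":0},{"slide":[0,0.6,0],"turn":0},{"slide":[0,0.8,0],"turn":0},{"slide":[0,1,0],"turn":0},{"slide":[0,1.2,0.1],"turn":0},{"slide":[0,1.4,0.1],"turn":0},{"slide":[0,1.6,0.1],"turn":0},{"slide":[0,1.8,0.1],"turn":0},{"slide":[0,2,0.2],"turn":0}])

```text
t: 19.1
eef_pos: [0.6065, 0.1243, 0.1629]
eef_rot: [-2.428, -1.984, 0.008]
contact_force: [-12.5, 3.9, -3.3]
width: 0.022
grip_force: 35.0
```

Call:
step_arm(rows=[{"slide":[0,0.3,0],"turn":0},{"slide":[0,0.6,0],"turn":0},{"slide":[0,0.9,0],"turn":0},{"slide":[0,1.2,0],"turn":0},{"slide":[0,1.5,0],"turn":0},{"slide":[0,1.8,0],"turn":0},{"slide":[0,1.8,0],"turn":0},{"slide":[0,1.8,0],"turn":0},{"slide":[0,1.8,0],"turn":0},{"slide":[0,1.8,0],"turn":0}])

```text
t: 19.93
eef_pos: [0.6066, 0.1243, 0.1629]
eef_rot: [-2.425, -1.983, 0.013]
contact_force: [-16.3, 5.3, -2.4]
width: 0.0223
grip_force: 35.0
```

Call:
step_arm(rows=[{"slide":[0,0.4,0],"turn":0},{"slide":[0,0.8,0],"turn":0},{"slide":[0,1.2,0],"turn":0},{"slide":[0,1.6,0],"turn":0},{"slide":[0,2,0],"turn":0},{"slide":[0,2.4,0],"turn":0},{"slide":[0,2.4,0],"turn":0},{"slide":[0,2.4,0],"turn":0},{"slide":[0,2.4,0],"turn":0},{"slide":[0,2.4,0],"turn":0}])

```text
t: 20.77
eef_pos: [0.6066, 0.1242, 0.1628]
eef_rot: [-2.422, -1.981, 0.019]
contact_force: [-22.8, 5.7, 0.9]
width: 0.0221
grip_force: 35.0
```

```bash
python3 -c "
from h import *
import cv2
P=np.load('P.npy'); goal(P,(3,98,183))
p=grab_frame('scene'); cv2.imwrite('pics/s1.png',cv2.resize(p['color'][160:330,230:430],None,fx=3,fy=3))"
```

```text
grasp pt winch [  3.3  98.7 182.8] slide [-0.7 -0.3 -0.2] turn 0.002 F winch [-23.5   1.1   0.9] t 20.7667
```

View pics/s1.png

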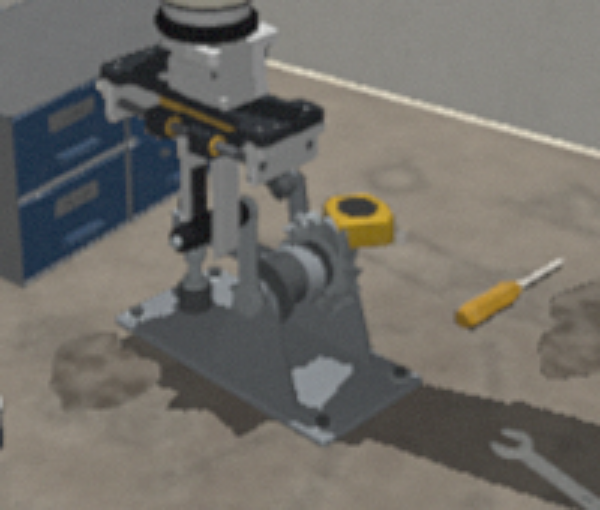

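Call:
step_arm(rows=[{"slide":[0,-0.7,0],"turn":0},{"slide":[0,-1.4,0],"turn":0},{"slide":[0,-2.1,0],"turn":0},{"slide":[0,-2.8,0],"turn":0},{"slide":[0,-3.5,0],"turn":0},{"slide":[0,-4.2,0],"turn":0},{"slide":[0,-4.6,0],"turn":0},{"slide":[0,-5,0],"turn":0},{"slide":[0,-5,0],"turn":0},{"slide":[0,-5,0],"turn":0}])

```text
t: 21.65
eef_pos: [0.6067, 0.1242, 0.1629]
eef_rot: [-2.429, -1.985, 0.006]
contact_force: [-9.1, 4.2, -4.0]
width: 0.0223
grip_force: 35.0
```

Call:
step_arm(rows=[{"slide":[0,0,0],"turn":0},{"slide":[0,0,0],"turn":0},{"slide":[0,0,0],"turn":0},{"slide":[0,0,0],"turn":0},{"slide":[0,0,0],"turn":0},{"slide":[0,0,0],"turn":0},{"slide":[0,0,0],"turn":0},{"slide":[0,0,-15],"turn":0},{"slide":[0,0,-45],"turn":0},{"slide":[0,0,-80],"turn":0}], claw=60)

```text
t: 22.48
eef_pos: [0.6083, 0.1228, 0.2386]
eef_rot: [-2.432, -1.984, 0.009]
contact_force: [-0.3, -0.3, 0.9]
width: 0.0563
grip_force: 0.0
```

```bash
python3 -c "
from h import *
P=np.load('P.npy'); goal(P,(87.5,-92,240))"
```

```text
grasp pt winch [  5.   97.7 258.6] slide [-189.6   82.7   18.5] turn -0.001 F winch [-0.2 -0.3  0.9] t 22.4833
```

Call:
step_arm(rows=[{"slide":[-18,8,0],"turn":0},{"slide":[-45,20,0],"turn":0},{"slide":[-75,33,0],"turn":0},{"slide":[-105,46,0],"turn":0},{"slide":[-135,59,0],"turn":0},{"slide":[-165,72,5],"turn":0},{"slide":[-183,80,15],"turn":0},{"slide":[-189,83,20],"turn":0},{"slide":[-189,83,20],"turn":0},{"slide":[-189,83,20],"turn":0}])

```text
t: 23.32
eef_pos: [0.6528, -0.078, 0.2202]
eef_rot: [-2.433, -1.985, 0.001]
contact_force: [-0.6, 0.3, 0.5]
width: 0.0562
grip_force: 0.0
```

```bash
python3 -c "
from h import *
import cv2
P=np.load('P.npy'); goal(P,(87,-92,174))
p=grab_frame('wrist'); cv2.imwrite('pics/w3.png',p['color'])
for r in place_of(p,'pawl_handle')[:2]: print(toW(P,r['position']).round(1),r['confidence'])
for c in('top','scene'):
  p=grab_frame(c)
  for r in place_of(p,'crank_grip')[:1]: print(toW(P,r['position']).round(1),r['confidence'])"
```

```text
grasp pt winch [ 88.7 -90.2 240.2] slide [-1.9 -1.5 66.2] turn -0.0 F winch [-0.7  0.2  0.5] t 23.3167
[ 87.1 -74.6 177. ] 0.56
[ 3.8 -1.8 98.3] 0.49
[  2.6  98.8 183.9] 0.79
[  3.   91.1 182.6] 0.71
```

View pics/w3.png

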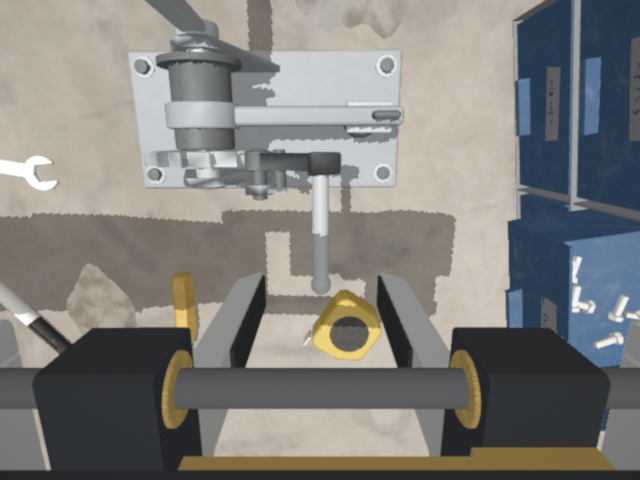

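Call:
step_arm(rows=[{"slide":[-1.5,-1.5,15],"turn":0},{"slide":[-1.5,-1.5,30],"turn":0},{"slide":[-1.5,-1.5,45],"turn":0},{"slide":[-1.5,-1.5,56],"turn":0},{"slide":[-1.5,-1.5,62],"turn":0},{"slide":[-1.5,-1.5,65],"turn":0},{"slide":[-1.5,-1.5,65],"turn":0},{"slide":[-1.5,-1.5,65],"turn":0},{"slide":[-1.5,-1.5,65],"turn":0},{"slide":[-1.5,-1.5,65],"turn":0}])

```text
t: 24.45
eef_pos: [0.6518, -0.0799, 0.1571]
eef_rot: [2.433, 1.985, 0.002]
contact_force: [-0.0, 0.1, -0.5]
width: 0.0562
grip_force: 0.0
```

Call:
step_arm(rows=[{"slide":[0,0,0],"turn":0},{"slide":[0,0,0],"turn":0},{"slide":[0,0,0],"turn":0},{"slide":[0,0,0],"turn":0},{"slide":[0,0,0],"turn":0},{"slide":[0,0,0],"turn":0},{"slide":[0,0,0],"turn":0},{"slide":[0,0,0],"turn":0},{"slide":[0,0,0],"turn":0},{"slide":[0,0,0],"turn":0}], claw=0, squeeze=10)

```text
t: 25.28
eef_pos: [0.6518, -0.0799, 0.1561]
eef_rot: [2.433, 1.985, 0.001]
contact_force: [1.2, -0.2, 0.4]
width: 0.0096
grip_force: 10.0
```

```bash
python3 -c "
from h import *
P=np.load('P.npy'); goal(P,(87,-92,174))
q=lambda p:45.4*np.array([np.cos(np.deg2rad(172.4)-p),-np.sin(np.deg2rad(172.4)-p)])
for p in np.linspace(2.45,.25,20): print(round(p,2),(q(p)-q(2.45)).round(1))"
```

```text
grasp pt winch [ 88.  -92.3 176.1] slide [ 0.3 -1.   2.1] turn -0.001 F winch [1.3 0.1 0.4] t 25.2833
2.45 [0. 0.]
2.33 [-3.  -4.3]
2.22 [-6.6 -8.2]
2.1 [-10.5 -11.7]
1.99 [-14.8 -14.7]
1.87 [-19.4 -17.1]
1.76 [-24.3 -19.1]
1.64 [-29.4 -20.4]
1.52 [-34.6 -21.2]
1.41 [-39.9 -21.3]
1.29 [-45.1 -20.8]
1.18 [-50.2 -19.8]
1.06 [-55.2 -18.1]
0.94 [-60.  -15.9]
0.83 [-64.5 -13.2]
0.71 [-68.6  -9.9]
0.6 [-72.3  -6.2]
0.48 [-75.6  -2.1]
0.37 [-78.4   2.4]
0.25 [-80.6   7.1]
```

Call:
step_arm(rows=[{"slide":[0,-3,-4.3],"turn":0},{"slide":[0,-6.6,-8.2],"turn":0},{"slide":[0,-10.5,-11.7],"turn":0},{"slide":[0,-14.8,-14.7],"turn":0},{"slide":[0,-19.4,-17.1],"turn":0},{"slide":[0,-24.3,-19.1],"turn":0},{"slide":[0,-29.4,-20.4],"turn":0},{"slide":[0,-34.6,-21.2],"turn":0},{"slide":[0,-39.9,-21.3],"turn":0},{"slide":[0,-45.1,-20.8],"turn":0}])

```text
t: 26.12
eef_pos: [0.606, -0.0708, 0.1774]
eef_rot: [-2.434, -1.986, 0.001]
contact_force: [0.1, -2.1, 3.9]
width: 0.0095
grip_force: 10.0
```

```bash
python3 -c "
from h import *
P=np.load('P.npy'); goal(P,(42.4,-92,197.4))"
```

```text
grasp pt winch [ 41.3 -92.5 197.4] slide [0.5 1.1 0. ] turn -0.001 F winch [ 0.5 -2.   3.9] t 26.1167
```

Call:
step_arm(rows=[{"slide":[0,-5.1,1],"turn":0},{"slide":[0,-10.1,2.7],"turn":0},{"slide":[0,-14.9,4.9],"turn":0},{"slide":[0,-19.4,7.6],"turn":0},{"slide":[0,-23.5,10.9],"turn":0},{"slide":[0,-27.2,14.6],"turn":0},{"slide":[0,-30.5,18.7],"turn":0},{"slide":[0,-33.3,23.2],"turn":0},{"slide":[0,-34.5,25.5],"turn":0},{"slide":[0,-34.8,26.5],"turn":0}])

```text
t: 26.95
eef_pos: [0.5726, -0.0636, 0.1494]
eef_rot: [-2.433, -1.986, 0.001]
contact_force: [1.2, -1.7, 0.9]
width: 0.0098
grip_force: 10.0
```

```bash
python3 -c "
from h import *
P=np.load('P.npy'); goal(P,(4,-92,164))"
```

```text
grasp pt winch [  7.2 -92.2 169.4] slide [ 0.2 -3.2  5.4] turn -0.0 F winch [ 1.5 -1.4  0.9] t 26.95
```

Call:
step_arm(rows=[{"slide":[0,-0.5,1.5],"turn":0},{"slide":[0,-0.5,1.5],"turn":0},{"slide":[0,-0.5,1.5],"turn":0},{"slide":[0,-0.5,1.5],"turn":0},{"slide":[0,-0.5,1.5],"turn":0},{"slide":[0,-0.5,1.5],"turn":0},{"slide":[0,-0.5,1.5],"turn":0},{"slide":[0,-0.5,1.5],"turn":0},{"slide":[0,-0.5,-15],"turn":0},{"slide":[0,-0.5,-45],"turn":0}], claw=60)

```text
t: 27.78
eef_pos: [0.5701, -0.0632, 0.191]
eef_rot: [-2.428, -1.981, 0.009]
contact_force: [0.3, 0.4, 0.4]
width: 0.0566
grip_force: 0.0
```

Call:
step_arm(rows=[{"slide":[0,0,-25],"turn":0},{"slide":[-20,0,-40],"turn":0},{"slide":[-50,0,-50],"turn":0},{"slide":[-80,0,-50],"turn":0},{"slide":[-110,0,-50],"turn":0},{"slide":[-130,0,-50],"turn":0},{"slide":[-140,0,-50],"turn":0},{"slide":[-140,0,-50],"turn":0},{"slide":[-140,0,-50],"turn":0},{"slide":[-140,0,-50],"turn":0}])

```text
t: 28.62
eef_pos: [0.5448, -0.1997, 0.2452]
eef_rot: [-2.433, -1.987, -0.001]
contact_force: [-0.1, 0.6, -0.6]
width: 0.0561
grip_force: 0.0
```

```bash
python3 -c "
from h import *
import cv2
P=np.load('P.npy')
for c in('scene','wrist','top'):
  p=grab_frame(c)
  if c=='scene': cv2.imwrite('pics/s2.png',cv2.resize(p['color'][170:310,260:440],None,fx=4,fy=4,interpolation=cv2.INTER_CUBIC))
  if c=='wrist': cv2.imwrite('pics/w4.png',p['color'])
  for n in ('crank_grip','pawl_handle','tape_measure','screwdriver_b','grease_tin'):
    for r in place_of(p,n)[:1]: print(c,n,(toW(P,r['position']) if n[0] in 'cp' else r['position']*1000).round(1),round(r['confidence'],2))
print(read_state()['contact_force'])"
```

```text
scene crank_grip [  3.1  92.4 183.3] 0.73
scene pawl_handle [  3.8 -79.7 164.4] 0.63Traceback (most recent call last):
  File "<string>", line 10, in <module>
    for r in place_of(p,n)[:1]: print(c,n,(toW(P,r['position']) if n[0] in 'cp' else r['position']*1000).round(1),round(r['confidence'],2))
                                          ^^^^^^^^^^^^^^^^^^^^^^^^^^^^^^^^^^^^^^^^^^^^^^^^^^^^^^^^^^^^^^^^^^^^
AttributeError: 'list' object has no attribute 'round'. Did you mean: 'count'?
```

View pics/s2.png

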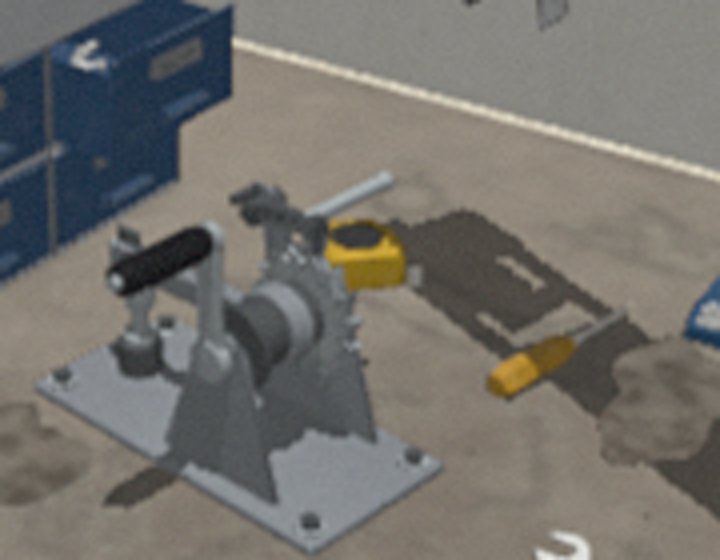

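The close-up shows the boom on the rest screw (130,300), the crank up (160,260), and the pawl down on the wheel with its pin at (350,195). The tape and screwdriver haven't moved.

```bash
python3 -c "
from plant import *
print(job_done())"
```

```text
the job is handed in; nothing more can be done
None
```

The job is handed in, with no verdict shown: I threw the pawl clear, cranked the boom onto the rest screw (contact felt near drum 1.18, pressed to about 23 N at the crank, including about 7 N of drag), and laid the pawl back on the wheel; the final picture showed both in place and the tape measure and screwdriver unmoved, though I didn't re-check the grease tin.

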